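Seat a bar in the drilling jig and lock the toggle clamp

TASK

Slide the aluminium bar along its channel in the drilling jig until its end butts firmly but gently against the screw of the end stop, without ramming it. Then push the toggle clamp's handle down over centre so that it locks and its rubber pad holds the bar there, pressing no harder than that needs, and leave everything else on the bench where it is.

Things in the scene. Friction and masses are not known exactly. Their poses are not given: they have to be found in the camera images.
- jig: Fixed drilling jig: plywood base 12 mm thick on the bench, x -115 to 45, y -80 to 150 mm. Origin on the bench under the pad's landing point, at mid channel; z up. The channel, 43 mm wide at x = 0, runs along y between two steel rails (16 mm high above the base, y -55 to 50 mm; bare base beyond). The bar slides to -y, to the end stop. The toggle clamp stands on its -x side, nearest the robot.
- stop_face (a point): Centre of the fixed stop block's face that looks to the jig's +y, at jig x 0, y -57, z 24.5 mm, axes as the jig's. A screw with a flat round head, 18 mm across, sticks out to +y by 4 to 28 mm, set anew for each job, locked, not measured: feel for it. Its sprung tip (0.4 N) stands 1.5 mm proud; the bar must press it in and butt on the rigid head. Over 25 N is ramming.
- bar_center (a point): Centre of the loose aluminium bar, 40 mm wide (x), 120 long (y), 25 high (z), about 0.3 kg, two dark drilled spots on top. It lies on the base in the channel, 20 to 70 mm short of the stop screw; its +y end sticks out of the rails, free to push on. It slides with 1 to 3 N of friction, so it stays on the screw when let go. Butted, its centre is 60 mm from the screw's head.
- bar: The same bar; origin at the centre of its underside.
- stop: The end stop with its screw: a fixed steel block 38 mm wide, 24 mm high, at the channel's -y end, just past the rails; origin at the foot of its +y face, on the base.
- clamp_handle (a joint): Turn of the clamp handle (rad): 0 is open, standing 46 degrees above level, where it starts and stays by itself; 0.80 is level on its hard stop, locked. Dead centre is at 0.73: past it the clamp holds itself shut (over 0.76 counts as locked); short of it the handle springs back when a bar is under the pad.
- handle_pivot (a point): Fixed axis of the clamp handle: x -85, y 0, z 60 mm of the jig. The handle turns about the jig's y axis, its free end swinging out and down to the jig's -x side. Pushed straight down 80 mm out from the pivot it takes 1 to 2 N at first, from about half way 5 to 11 N as the pad squeezes the bar, goes slack near level and ends on its hard stop.
- handle_grip (a point): On the handle's centre line, 80 mm from the pivot, in the black rubber grip (a round bar 22 mm thick, 48 to 140 mm from the pivot). Locked, the handle lies level along the jig's -x: this point is then at x -165, z 60 mm of the jig, the grip's upper side 71 mm above the bench. Over 40 N on the handle is forcing it.
- clamp_pad: Black rubber pad, 18 mm across, 10 mm thick, under the tip of the clamp's short steel arm, which stands raised when open and comes down with the handle; origin at the centre of its lower face. Locked, it stands at about jig x 0, y 0 on the bar's upper side (37 mm above the bench), pressing with about 30 N.
- offcut_center (a point): Bystander: a short loose aluminium offcut, 40 x 65 x 25 mm, beside the jig; the point is its centre.
- driver: Bystander: a screwdriver with a black handle, lying near the jig.
- spanner: Bystander: a steel spanner, lying on the bench.
- tape: Bystander: a roll of black tape, 90 mm across, 19 mm high, lying flat.
- screwjar: Bystander: a jar 60 mm across and 75 mm high.
- carton: Bystander: a cardboard box 120 x 90 x 60 mm.
- bushing: Bystander: a steel bushing, 24 mm across and 30 mm high, standing beside the jig.
Mind the look-alikes: they are no part of the job. Leave any orange or red look-alike of the bar alone.

How it is judged:
By the outcome, as a careful person would: the job done as asked, in the order asked, and still so for the second after the job is handed in, with the robot touching nothing.
It also fails if it takes over 54 s, if anything falls off the work surface, if the arm or the gripper's body presses on something with over 40 N, if the wrist force passes 120 N, or if a joint passes its speed limit or range.

ROBOT

A 6-joint arm with a two-finger parallel gripper is mounted at the origin on the work surface. World frame = base frame: x ahead of the robot, y to its left, z up, the work surface at z = 0. Lengths are in m, angles in rad, forces in N, time in s.
With the tool pointing down it reaches from about 0.25 to 0.725 m from the base axis. Payload 4 kg.
Tool frame: the origin (TCP) lies on the centre line of the jaws, within the pads' length; the fingertips stand 11 mm ahead of it and the grasp point (between the pads) lies 8 mm behind it (bot.nose_length is the distance from the TCP to the fingertips, in m); z points along the fingers, y is the direction in which the jaws open and shut (so a half turn about z gives the same grasp; the last joint's range is limited). The gripper opens to 85 mm and grips with 20 to 120 N. Pads are 22 mm wide; open, the fingers measure 114 mm over their backs; the gripper's body (76 mm by 85 mm) begins 54 mm behind the grasp point. The pads swing forward as they close: fully open they stand 13 mm farther back than shut.
Start: joints at [1.341, 0.241, 0.005, 1.335, 0, 1.571], TCP at [0.114, 0.487, 0.242] pointing down, gripper open.
Joint ranges: [-2.72, 2.72], [-1.05, 1.87], [-1.09, 1.28], [-1.99, 2.15], [-1.42, 1.44], [-3.14, 3.14]. Speed limits (rad/s): [2.79, 2.79, 3.14, 3.14, 3.14, 3.14].

INTERFACE

Orientations are given as a unit quaternion [x, y, z, w].
In Python, from workcell import bot gives the robot as it stands.
- The arm moves only by the tool play_rows, never from a script. Its argument "plan" is one flat list of numbers, 6 for each row, row after row: the shift along the tool's x, y, z in mm, then the turn, a rotation vector about the tool's x, y, z in rad. A call has 1 to 20 rows; each row shifts and turns the commanded pose from where the row before left it, along the tool's axes as they then stand; what a row does not reach is not made up. A row lasts 1/8 s, in which the tool goes at most 62.5 mm and 10.7 degrees, less where a joint would pass 70% of its speed; a pose out of reach is approached as far as the arm can. A call with a gripper value outside its range is refused whole. "hand" is the opening in per cent of the stroke, from 0 (shut) to 100 (fully open), set as the call begins (left out, the last holds). The fingers move at their own pace and stop on an object; the grip force is fixed at half the most. Time passes only in rows, so rows that do not move let the fingers close. It gives the time, the measured TCP pose, the force and the opening at its end, in the units of the state.
- bot.get_obs(): the state, without advancing time (a new reading comes with each control period).
- bot.camera(name): name is "side" or "top" or "wrist"; returns a dict with "frame" (420x560x3 uint8, blue, green, red), "range_z" (420x560 float32, m along the optical axis (not along the pixel's ray), 0 where there is no reading), "K" (3x3 intrinsics, pixels), "cam_to_world" (4x4, takes a point from camera to world coordinates). Camera axes: x right, y down, z forward; pixel columns grow to the right and rows downward; lengths in m; the calibration is good to about 2 mm. A picture is of the moment at which its call begins.
- bot.job_done(): hands the job in, once; it reports no verdict.
Trained networks look in the newest picture that a camera, given by its name, has taken for a name from the list of things; names that differ only in an ending like _2 or _b are one class to them, and where a whole thing is asked for, a point or a joint stands for the part that bears it (a point fixed in the world has none). Each returns a list of dicts, best first, with "p" (0 to 1); they miss things now and then, are a little off and sometimes report something else, mostly with a low value. They report only what shows in the picture. A call takes as long as a camera call. They do not tell look-alikes from the thing itself.
- bot.outline_of(query, camera): "mask" (420x560 bool, what is visible of it) and "point" ([row, column] in pixels, amid what is visible of it).
The state is a dict: "clock": time; "joint_pos": joint angles; "joint_vel": joint speeds; "tau": joint torques, N m; "eef_pos": TCP position; "tool_rot": TCP orientation; "ft_force": force on the tool from outside, world axes, zero at the start; "ft_torque": the same for the moment, N m; "grip_width": finger opening in m.
Only numpy, scipy, OpenCV 4.12 (cv2) and the standard library are available. Lean on these libraries where they do the work, as an engineer would, in place of code of your own. Each camera call takes 0.05 s, during which the arm holds its last target.

## Working session

There is one attempt and no reset: what is moved stays moved. The work goes in short steps, Python scripts to look and compute and a tool call to move; the robot and the scene stay as the last step left them, time stands still between calls to the robot, and variables do not carry over. Pictures are saved under pics/ and viewed, and the job is handed in when it is done.

Besides the shell and the picture viewer there is one more tool, called after "Request:" as name(argument=value, ...) on one line, values as JSON. play_rows: Moves the arm, as the interface text tells. Its arguments: {"type":"object","properties":{"plan":{"type":"array","items":{"type":"number"}},"hand":{"type":"number"}},"required":["plan"]}

```bash
mkdir -p pics; ls; python3 - <<'E'
from workcell import bot
import cv2,numpy as np
o=bot.get_obs(); print({k:np.round(v,3) for k,v in o.items()})
for n in ["side","top","wrist"]:
    c=bot.camera(n); cv2.imwrite(f"pics/{n}0.png",c["frame"]); np.savez(f"pics/{n}0.npz",**c)
    print(n,np.round(c["K"],1).tolist(),np.round(c["cam_to_world"],3).tolist())
    for q in ["jig","bar","stop","clamp_handle","handle_grip","clamp_pad","stop_face"]:
        for r in bot.outline_of(q,n)[:2]:
            print(q,round(r["p"],2),r["point"],r["mask"].sum())
E
```

```text
pics
{'clock': np.float64(0.0), 'joint_pos': array([1.341, 0.241, 0.004, 1.335, 0.   , 1.571]), 'joint_vel': array([ 0.   ,  0.   ,  0.001,  0.   , -0.001, -0.   ]), 'tau': array([ 0.0000e+00, -3.7232e+01,  2.5241e+01,  1.7000e-02,  0.0000e+00,
       -0.0000e+00]), 'eef_pos': array([0.114, 0.486, 0.241]), 'tool_rot': array([ 0.115,  0.993, -0.001, -0.   ]), 'ft_force': array([ 0.058, -0.118,  0.341]), 'ft_torque': array([-0.041,  0.02 , -0.015]), 'grip_width': np.float64(0.085)}
side [[411.3, 0.0, 283.9], [0.0, 411.3, 208.5], [0.0, 0.0, 1.0]] [[0.718, -0.474, 0.51, 0.039], [-0.696, -0.487, 0.528, -0.592], [-0.001, -0.734, -0.679, 0.799], [0.0, 0.0, 0.0, 1.0]]
jig 0.81 [222.4, 266.4] 3162
jig 0.65 [170.5, 160.5] 387
bar 0.92 [211.3, 363.8] 749
bar 0.9 [175.3, 200.1] 549
stop 0.61 [218.3, 296.0] 159
clamp_handle 0.69 [212.8, 245.7] 250
handle_grip 0.84 [217.3, 248.6] 291
clamp_pad 0.61 [165.4, 159.6] 460
stop_face 0.47 [218.9, 298.3] 158
top [[480.8, 0.0, 280.0], [0.0, 480.8, 205.7], [0.0, 0.0, 1.0]] [[0.016, -0.995, 0.095, 0.425], [-1.0, -0.016, -0.003, -0.036], [0.005, -0.095, -0.995, 1.526], [0.0, 0.0, 0.0, 1.0]]
jig 0.67 [148.0, 174.6] 316
jig 0.6 [210.9, 261.4] 3357
bar 0.79 [266.6, 185.6] 515
bar 0.79 [139.3, 312.2] 469
stop 0.57 [186.2, 281.1] 95
stop 0.39 [146.5, 178.1] 306
clamp_handle 0.66 [232.9, 270.5] 277
clamp_handle 0.25 [240.5, 138.2] 325
handle_grip 0.62 [233.3, 269.5] 230
handle_grip 0.25 [157.0, 273.1] 279
stop_face 0.57 [188.2, 284.5] 105
wrist [[359.9, 0.0, 275.8], [0.0, 359.9, 211.3], [0.0, 0.0, 1.0]] [[0.229, 0.939, 0.257, 0.049], [0.973, -0.221, -0.06, 0.502], [0.0, 0.264, -0.965, 0.374], [0.0, 0.0, 0.0, 1.0]]
```

View pics/side0.png

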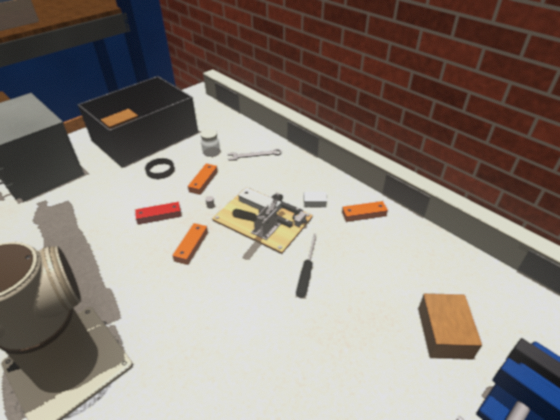

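View pics/top0.png

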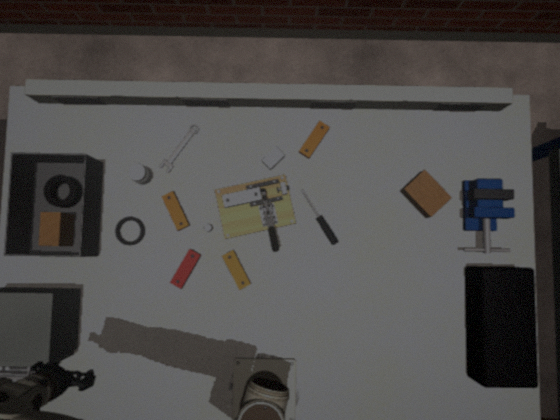

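```bash
python3 - <<'E'
import cv2
a=cv2.imread("pics/side0.png")[130:280,200:400]; cv2.imwrite("pics/side0z.png",cv2.resize(a,None,fx=4,fy=4,interpolation=cv2.INTER_CUBIC))
a=cv2.imread("pics/top0.png")[130:280,180:380]; cv2.imwrite("pics/top0z.png",cv2.resize(a,None,fx=4,fy=4,interpolation=cv2.INTER_CUBIC))
E
```

```text
(no output)
```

View pics/side0z.png

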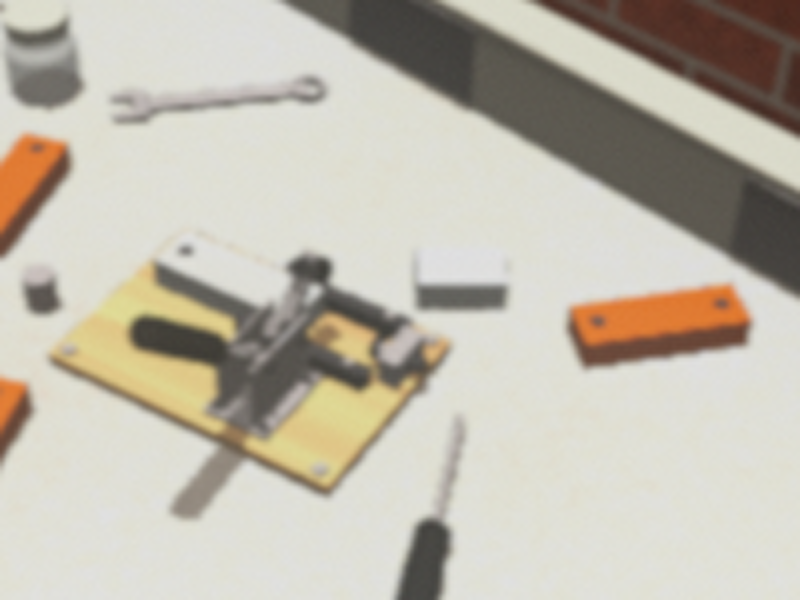

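View pics/top0z.png

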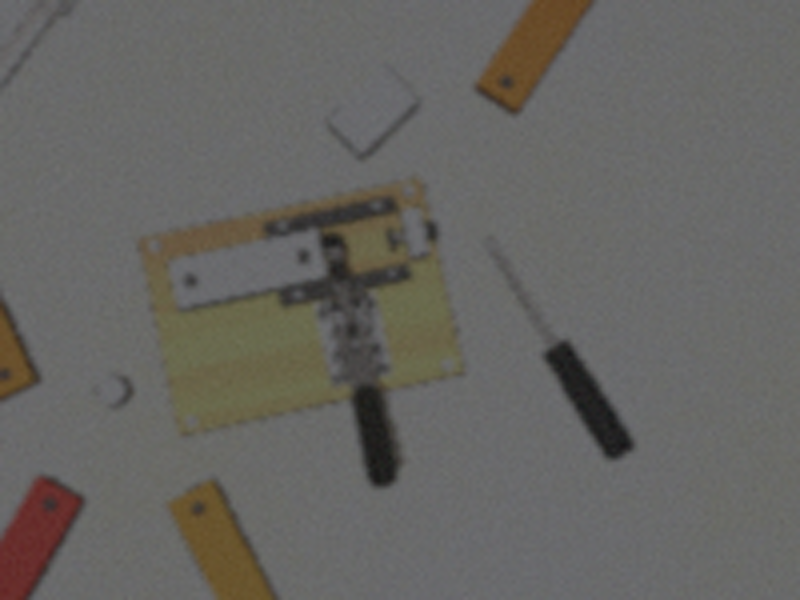

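```bash
cat > h.py <<'E'
import numpy as np,cv2
from workcell import bot
def unproj(c,uv,z):
    K=c["K"];T=c["cam_to_world"];uv=np.atleast_2d(np.array(uv,float))
    d=np.c_[uv,np.ones(len(uv))]@np.linalg.inv(K).T@T[:3,:3].T
    s=(z-T[2,3])/d[:,2]
    return T[:3,3]+d*s[:,None]
def proj(c,P):
    T=np.linalg.inv(c["cam_to_world"]);p=np.atleast_2d(P)@T[:3,:3].T+T[:3,3];q=p@np.array(c["K"]).T
    return q[:,:2]/q[:,2:]
E
python3 - <<'E'
from h import *
c=dict(np.load("pics/top0.npz"))
px=np.array([[140,240],[422,178],[464,372],[182,433]])/4+[180,130]
W=unproj(c,px,.012)
L=np.array([[45,150],[45,-80],[-115,-80],[-115,150]])/1000
print(W.round(4))
a=W[:,:2]-W[:,:2].mean(0); b=L-L.mean(0)
th=np.arctan2((b[:,0]*a[:,1]-b[:,1]*a[:,0]).sum(),(a*b).sum())
R=np.array([[np.cos(th),-np.sin(th)],[np.sin(th),np.cos(th)]])
t=W[:,:2].mean(0)-R@L.mean(0); print(th,t, ((L@R.T+t)-W[:,:2])*1000)
for n,p in dict(grip_locked=[-.165,0],pivot=[-.085,0],stop=[0,-.057],barend=[0,.15]).items(): print(n,R@p+t)
# bar end in top, on z=.037
px=np.array([[170,258],[182,310],[326,232]])/4+[180,130]
print(((unproj(c,px,.037)[:,:2]-t)@R*1000).round(1))
E
```

```text
[[ 0.6156  0.1661  0.012 ]
 [ 0.6689 -0.0566  0.012 ]
 [ 0.515  -0.092   0.012 ]
 [ 0.4635  0.1288  0.012 ]]
0.23240749292843768 [0.60787801 0.01055838] [[ 1.52763236  0.80677909]
 [ 1.16447342 -0.28180758]
 [-0.59829473 -1.78052297]
 [-2.09381105  1.25555147]]
grip_locked [ 0.44731408 -0.02744458]
pivot [ 0.52516326 -0.00901891]
stop [ 0.62100631 -0.04490916]
barend [0.57332987 0.15652558]
[[ 20.7 127.1]
 [-21.2 126.3]
 [ 14.6   4.1]]
```

```bash
cat >> h.py <<'E'
from scipy.spatial.transform import Rotation as Ro
th=0.2324; R2=np.array([[np.cos(th),-np.sin(th)],[np.sin(th),np.cos(th)]]); t2=np.array([.6079,.0106])
def j2w(p): return np.r_[R2@np.array(p[:2])+t2,p[2]]
def w2j(p): return np.r_[R2.T@(np.array(p[:2])-t2),p[2]]
Rt=np.c_[[-np.cos(th),-np.sin(th),0],[-np.sin(th),np.cos(th),0],[0,0,-1]]
def delta(target):
    o=bot.get_obs();R=Ro.from_quat(o["tool_rot"]).as_matrix()
    rv=Ro.from_matrix(R.T@Rt).as_rotvec()
    print("pos jig mm",(w2j(o["eef_pos"])*1000).round(1),"rotvec",rv.round(3),"shift now-axes",(R.T@(j2w(target)-o["eef_pos"])*1000).round(1),"after-turn axes",(Rt.T@(j2w(target)-o["eef_pos"])*1000).round(1),"F jig",np.r_[R2.T@o["ft_force"][:2],o["ft_force"][2]].round(2),round(float(o["clock"]),2))
E
python3 -c "
from h import *
print(bot.nose_length); delta([0,.175,.20])"
```

```text
0.011
pos jig mm [-371.   577.2  242.3] rotvec [-0.     0.    -0.462] shift now-axes [-511.5 -194.6   42.3] after-turn axes [-371.  -402.2   42.3] F jig [0.46 0.25 0.31] 1.2
```

Request:
play_rows(plan=[0,0,0,0,0,-0.154,0,0,0,0,0,-0.154,0,0,0,0,0,-0.154,-37,-40,2,0,0,0,-37,-40,2,0,0,0,-37,-40,2,0,0,0,-37,-40,2,0,0,0,-37,-40,2,0,0,0,-37,-40,2,0,0,0,-37,-40,2,0,0,0,-37,-40,2,0,0,0,-37,-40,2,0,0,0,-37,-40,2,0,0,0,0,0,0,0,0,0], hand=0)

```text
clock: 2.95
eef_pos: [0.5685, 0.1801, 0.2211]
tool_rot: [-0.113, 0.994, -0.0, -0.0]
ft_force: [-0.6, 0.1, 0.1]
grip_width: -0.0001
```

```bash
python3 - <<'E'
from h import *
delta([0,.165,.031])
c=bot.camera("wrist"); cv2.imwrite("pics/w1.png",c["frame"]); np.savez("pics/w1.npz",**c)
E
```

```text
pos jig mm [  0.7 174.  221.1] rotvec [-0.001 -0.    -0.005] shift now-axes [  0.6  -8.9 190.1] after-turn axes [  0.7  -9.  190.1] F jig [-0.54  0.21  0.07] 2.95
```

View pics/w1.png

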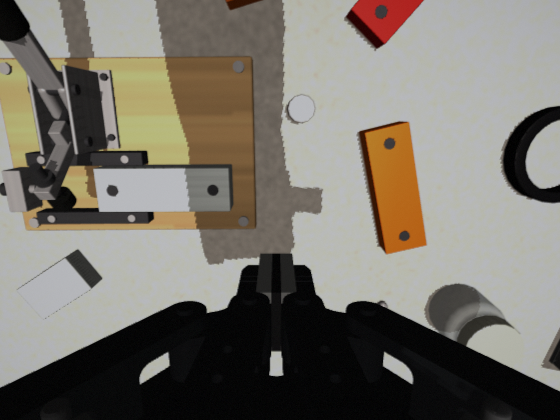

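Wrist picture: the bar's top spans columns 98–232, rows 165–212. The base's +y edge is at column 254, and the clamp is at left (20–110, 0–200). I'll check the pose against this.

```bash
python3 - <<'E'
from h import *
c=dict(np.load("pics/w1.npz"))
for n,p in dict(c1=[.045,.15,.012],c2=[-.115,.15,.012],scr=[.045,-.08,.012],piv=[-.085,0,.06]).items(): print(n,proj(c,j2w(p)).round(1))
for px,z in [([254,229],.012),([251,57],.012),([232,165],.037),([232,210],.037),([98,211],.037),([301,101],.03)]:
  w=unproj(c,[px],z)[0]; print(px,(w2j(w)*1000).round(1))
E
```

```text
c1 [[251.7 228.9]]
c2 [[247.4  55.4]]
scr [[ 20.9 230.3]]
piv [[49.3 89.1]]
[254, 229] [ 45.1 152.2  12. ]
[251, 57] [-113.7  153.2   12. ]
[232, 165] [-22.3 135.9  37. ]
[232, 210] [ 18.7 134.3  37. ]
[98, 211] [18.8 12.4 37. ]
[301, 101] [-75.9 196.3  30. ]
```

Request:
play_rows(plan=[0,-2,35,0,0,-0.005,0,-2,40,0,0,0,0,-2,40,0,0,0,0,-2,40,0,0,0,0,-1,34,0,0,0,0,0,0,0,0,0,0,0,0,0,0,0])

```text
clock: 3.88
eef_pos: [0.5685, 0.175, 0.0349]
tool_rot: [-0.119, 0.993, 0.0, 0.001]
ft_force: [0.3, 0.3, 1.0]
grip_width: -0.0
```

```bash
python3 - <<'E'
from h import *
delta([0,.11,.031])
c=bot.camera("side"); cv2.imwrite("pics/s2.png",cv2.resize(c["frame"][130:280,180:380],None,fx=4,fy=4,interpolation=cv2.INTER_CUBIC))
E
```

```text
pos jig mm [ -0.5 169.1  34.9] rotvec [0.    0.002 0.006] shift now-axes [ -0.1 -59.1   3.8] after-turn axes [ -0.5 -59.1   3.9] F jig [0.31 0.24 0.99] 3.88
```

View pics/s2.png

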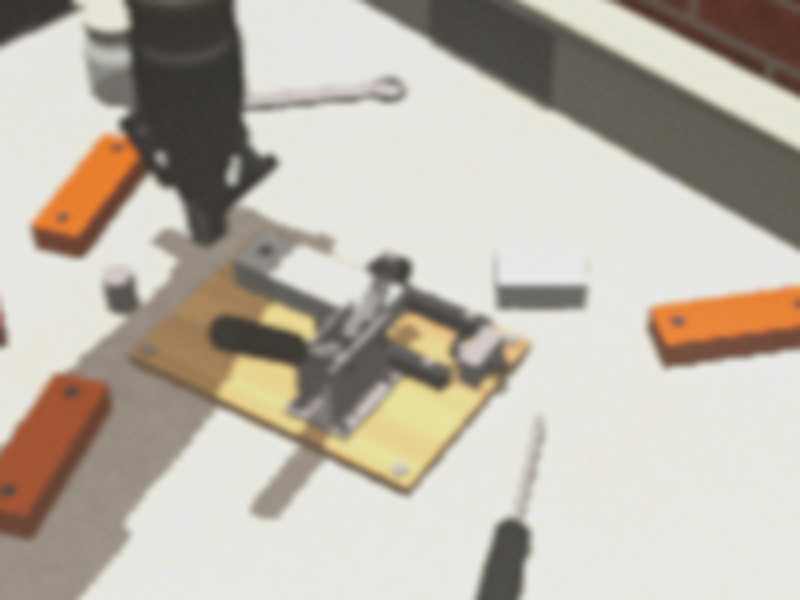

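Request:
play_rows(plan=[0,-5,3,0,0,0.006,0,-5,0,0,0,0,0,-5,0,0,0,0,0,-5,0,0,0,0,0,-4,0,0,0,0,0,-4,0,0,0,0,0,0,0,0,0,0])

```text
clock: 4.8
eef_pos: [0.5747, 0.1465, 0.0303]
tool_rot: [-0.115, 0.993, -0.0, 0.0]
ft_force: [-1.2, 0.8, 0.7]
grip_width: 0.0001
```

```bash
python3 -c "
from h import *
delta([0,.11,.031])"
```

```text
pos jig mm [ -1.  139.8  30.3] rotvec [-0.     0.    -0.002] shift now-axes [ -1.  -29.8  -0.6] after-turn axes [ -1.  -29.8  -0.7] F jig [-0.96  1.03  0.75] 4.8
```

Request:
play_rows(plan=[0,-4,0,0,0,0,0,-4,0,0,0,0,0,-4,0,0,0,0,0,-4,0,0,0,0,0,-4,0,0,0,0])

```text
clock: 5.42
eef_pos: [0.5792, 0.127, 0.0303]
tool_rot: [-0.115, 0.993, 0.0, 0.0]
ft_force: [-0.1, 2.0, 0.5]
grip_width: -0.0001
```

```bash
python3 -c "
from h import *
delta([0,.11,.031])"
```

```text
pos jig mm [ -1.1 119.9  30.3] rotvec [ 0.     0.    -0.001] shift now-axes [-1.1 -9.9 -0.7] after-turn axes [-1.1 -9.9 -0.7] F jig [0.39 1.96 0.5 ] 5.42
```

```bash
python3 - <<'E'
from h import *
c=dict(np.load("pics/top0.npz"))
for px in [(387,238),(398,238),(403,235)]:
  print((w2j(unproj(c,[np.array(px)/4+[180,130]],.033)[0])*1000).round(1))
c=bot.camera("wrist"); cv2.imwrite("pics/w3.png",c["frame"]); np.savez("pics/w3.npz",**c)
c=bot.camera("side"); cv2.imwrite("pics/s3.png",cv2.resize(c["frame"][170:245,230:330],None,fx=8,fy=8,interpolation=cv2.INTER_CUBIC))
E
```

```text
[  0.2 -41.5  33. ]
[ -1.6 -49.9  33. ]
[ -0.1 -54.2  33. ]
```

View pics/s3.png

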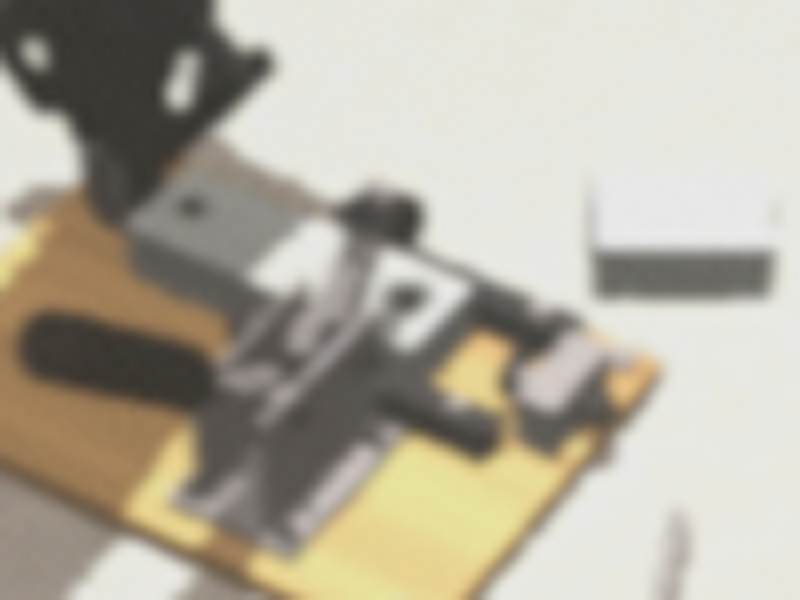

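View pics/w3.png

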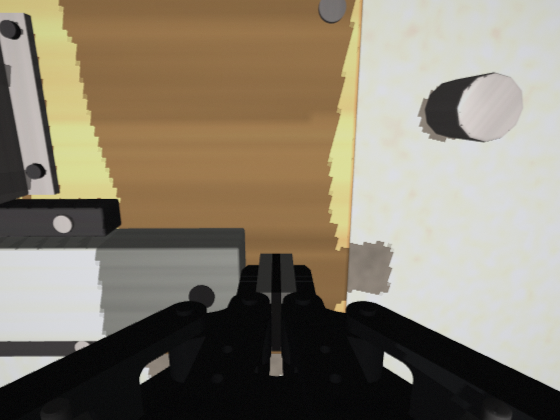

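Request:
play_rows(plan=[0,-4,0,0,0,0,0,-3,0,0,0,0,0,-3,0,0,0,0,0,-2,0,0,0,0,0,-2,0,0,0,0])

```text
clock: 6.15
eef_pos: [0.5823, 0.1136, 0.0303]
tool_rot: [-0.115, 0.993, 0.0, -0.0]
ft_force: [-0.5, 2.9, 0.5]
grip_width: -0.0001
```

Request:
play_rows(plan=[0,-1,0,0,0,0,0,-1,0,0,0,0,0,-1,0,0,0,0])

```text
clock: 6.52
eef_pos: [0.583, 0.1107, 0.0303]
tool_rot: [-0.115, 0.993, 0.0, 0.0]
ft_force: [-0.2, 2.4, 1.5]
grip_width: 0.0002
```

Request:
play_rows(plan=[0,-1,0,0,0,0,0,-1,0,0,0,0])

```text
clock: 6.78
eef_pos: [0.5835, 0.1087, 0.0303]
tool_rot: [-0.115, 0.993, -0.0, -0.0]
ft_force: [-1.1, 3.3, 1.6]
grip_width: -0.0001
```

```bash
python3 -c "
from h import *
delta([0,.095,.031])"
```

```text
pos jig mm [ -1.2 101.1  30.3] rotvec [ 0.    -0.    -0.001] shift now-axes [-1.2 -6.1 -0.7] after-turn axes [-1.2 -6.1 -0.7] F jig [-0.26  3.49  1.59] 6.78
```

Request:
play_rows(plan=[0,-0.5,0,0,0,0,0,-0.5,0,0,0,0,0,-0.5,0,0,0,0])

```text
clock: 7.15
eef_pos: [0.5839, 0.1073, 0.0303]
tool_rot: [-0.115, 0.993, -0.0, 0.0]
ft_force: [0.4, 1.9, 0.5]
grip_width: -0.0002
```

Request:
play_rows(plan=[0,-0.5,0,0,0,0,0,-0.5,0,0,0,0])

```text
clock: 7.4
eef_pos: [0.5841, 0.1063, 0.0303]
tool_rot: [-0.115, 0.993, -0.0, 0.0]
ft_force: [0.3, 3.1, 0.8]
grip_width: 0.0
```

Request:
play_rows(plan=[0,-0.5,0,0,0,0,0,-0.5,0,0,0,0])

```text
clock: 7.65
eef_pos: [0.5843, 0.1053, 0.0303]
tool_rot: [-0.115, 0.993, -0.0, 0.0]
ft_force: [-0.5, 2.4, 1.8]
grip_width: 0.0001
```

Request:
play_rows(plan=[0,-0.5,0,0,0,0,0,-0.5,0,0,0,0])

```text
clock: 7.9
eef_pos: [0.5845, 0.1043, 0.0303]
tool_rot: [-0.115, 0.993, -0.0, 0.0]
ft_force: [-0.6, 2.7, 1.4]
grip_width: -0.0004
```

Request:
play_rows(plan=[0,-0.5,0,0,0,0,0,-0.5,0,0,0,0])

```text
clock: 8.15
eef_pos: [0.5848, 0.1034, 0.0303]
tool_rot: [-0.115, 0.993, 0.0, 0.0]
ft_force: [-0.9, 1.7, 1.4]
grip_width: 0.0001
```

Request:
play_rows(plan=[0,-0.5,0,0,0,0,0,-0.5,0,0,0,0])

```text
clock: 8.4
eef_pos: [0.585, 0.1024, 0.0303]
tool_rot: [-0.115, 0.993, -0.0, -0.0]
ft_force: [-0.0, 2.6, 0.6]
grip_width: 0.0001
```

```bash
python3 - <<'E'
from h import *
delta([0,.095,.031])
c=bot.camera("side"); cv2.imwrite("pics/s4.png",cv2.resize(c["frame"][170:245,230:330],None,fx=8,fy=8,interpolation=cv2.INTER_CUBIC))
c=bot.camera("top"); cv2.imwrite("pics/t4.png",cv2.resize(c["frame"][160:235,210:310],None,fx=8,fy=8,interpolation=cv2.INTER_CUBIC))
E
```

```text
pos jig mm [-1.2 94.6 30.3] rotvec [ 0.    -0.    -0.001] shift now-axes [-1.2  0.4 -0.7] after-turn axes [-1.2  0.4 -0.7] F jig [0.59 2.57 0.62] 8.4
```

View pics/s4.png

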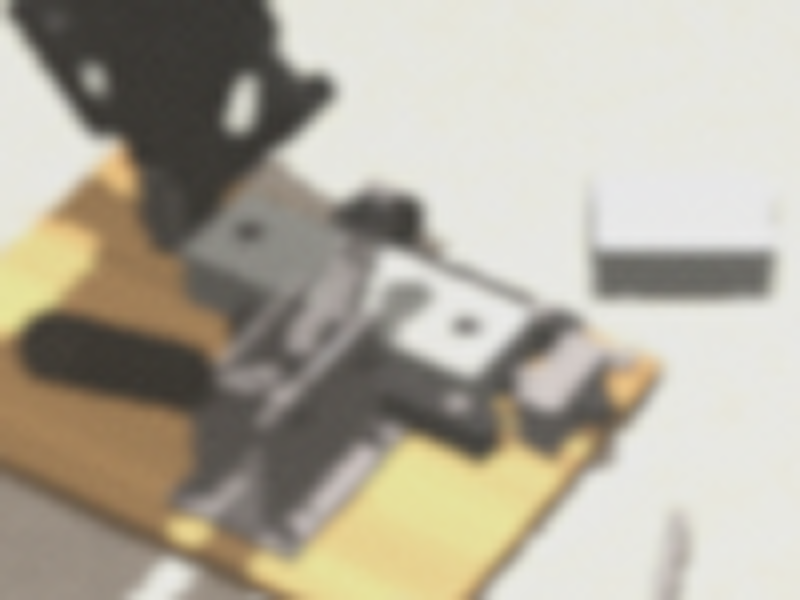

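View pics/t4.png

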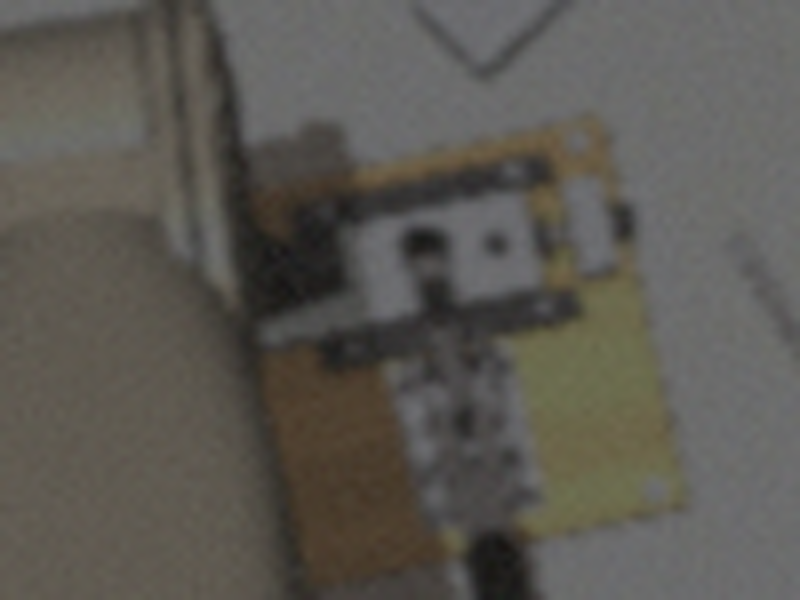

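The bar's -y end (top zoom px ~538) is almost at the screw head (px ~545). I'll go on in fine steps.

Request:
play_rows(plan=[0,-0.5,0,0,0,0,0,-0.5,0,0,0,0])

```text
clock: 8.75
eef_pos: [0.5852, 0.1015, 0.0303]
tool_rot: [-0.115, 0.993, 0.0, -0.0]
ft_force: [-0.9, 2.1, 1.1]
grip_width: -0.0001
```

Request:
play_rows(plan=[0,-0.5,0,0,0,0,0,-0.5,0,0,0,0])

```text
clock: 9.0
eef_pos: [0.5854, 0.1005, 0.0303]
tool_rot: [-0.115, 0.993, 0.0, -0.0]
ft_force: [-0.1, 1.9, 0.9]
grip_width: -0.0
```

Request:
play_rows(plan=[0,-0.5,0,0,0,0,0,-0.5,0,0,0,0])

```text
clock: 9.25
eef_pos: [0.5855, 0.1003, 0.0303]
tool_rot: [-0.116, 0.993, 0.001, -0.0]
ft_force: [-1.1, 5.0, 2.0]
grip_width: 0.0003
```

Request:
play_rows(plan=[0,-0.5,0,0,0,0,0,-0.5,0,0,0,0])

```text
clock: 9.5
eef_pos: [0.5855, 0.1002, 0.0303]
tool_rot: [-0.116, 0.993, 0.002, -0.0]
ft_force: [-2.5, 8.6, 2.1]
grip_width: 0.0004
```

Request:
play_rows(plan=[0,-0.5,0,0,0,0,0,-0.3,0,0,0,0,0,0,0,0,0,0])

```text
clock: 9.88
eef_pos: [0.5855, 0.1002, 0.0303]
tool_rot: [-0.116, 0.993, 0.002, -0.0]
ft_force: [-2.8, 9.9, 1.1]
grip_width: 0.0002
```

Request:
play_rows(plan=[0,2,0,0,0,0,0,2,0,0,0,0,0,4,0,0,0,0,0,6,0,0,0,0,0,6,0,0,0,0])

```text
clock: 10.5
eef_pos: [0.5814, 0.1173, 0.0303]
tool_rot: [-0.115, 0.993, -0.0, -0.0]
ft_force: [0.1, -1.2, 0.3]
grip_width: -0.0002
```

```bash
python3 - <<'E'
from h import *
delta([-.15,.1,.25])
c=bot.camera("side"); cv2.imwrite("pics/s5.png",cv2.resize(c["frame"][170:245,230:330],None,fx=8,fy=8,interpolation=cv2.INTER_CUBIC))
E
```

```text
pos jig mm [ -1.2 110.   30.3] rotvec [-0.    -0.    -0.002] shift now-axes [ 148.8  -10.3 -219.7] after-turn axes [ 148.8  -10.  -219.7] F jig [-0.14 -1.2   0.29] 10.5
```

View pics/s5.png

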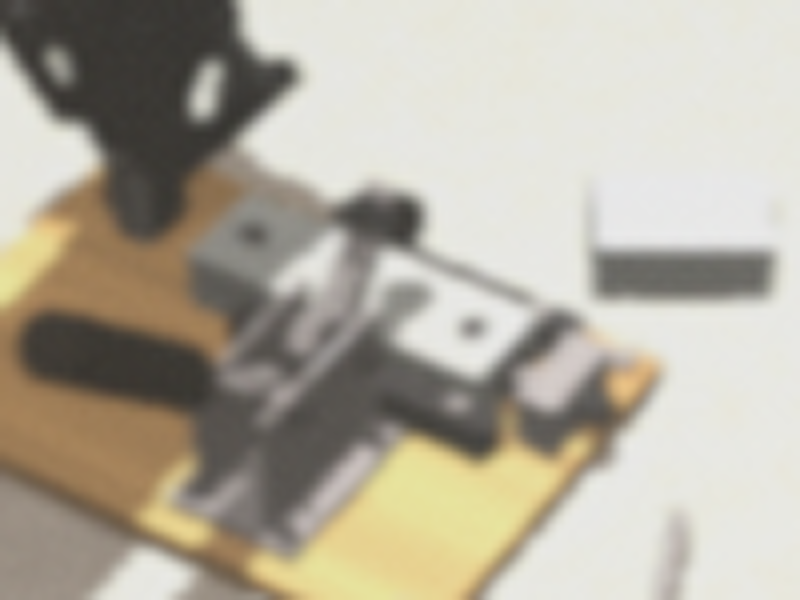

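Bar is butted (about 10 N) and released. Now I'll lift and move over to the handle.

Request:
play_rows(plan=[0,2,-35,0,0,0,0,0,-45,0,0,0,0,0,-45,0,0,0,0,0,-45,0,0,0,0,0,-45,0,0,0,40,-15,-5,0,0,0,40,-15,0,0,0,0,40,-15,0,0,0,0,29,-15,0,0,0,0,0,0,0,0,0,0,0,0,0,0,0,0])

```text
clock: 11.92
eef_pos: [0.4504, 0.0268, 0.2507]
tool_rot: [-0.115, 0.993, 0.0, 0.001]
ft_force: [0.2, 0.4, 0.2]
grip_width: -0.0003
```

```bash
python3 - <<'E'
from h import *
delta([-.15,0,.2])
c=bot.camera("wrist"); cv2.imwrite("pics/w6.png",c["frame"]); np.savez("pics/w6.npz",**c)
for r in [45.,140.]:
  a=np.deg2rad(46); print(r,proj(c,j2w([-.085-r/1000*np.cos(a),0,.06+r/1000*np.sin(a)])).round(1))
for r in bot.outline_of("handle_grip","wrist")[:2]:print(r["p"],r["point"])
c=bot.camera("side"); cv2.imwrite("pics/s6.png",cv2.resize(c["frame"][130:280,180:380],None,fx=4,fy=4,interpolation=cv2.INTER_CUBIC))
E
```

```text
pos jig mm [-149.6   52.1  250.7] rotvec [-0.     0.001 -0.001] shift now-axes [  0.4 -52.1  50.7] after-turn axes [  0.4 -52.1  50.7] F jig [0.28 0.39 0.18] 11.93
45.0 [[214.2 234.8]]
140.0 [[190.9 170.1]]
0.61 [208.4, 212.0]
```

View pics/w6.png

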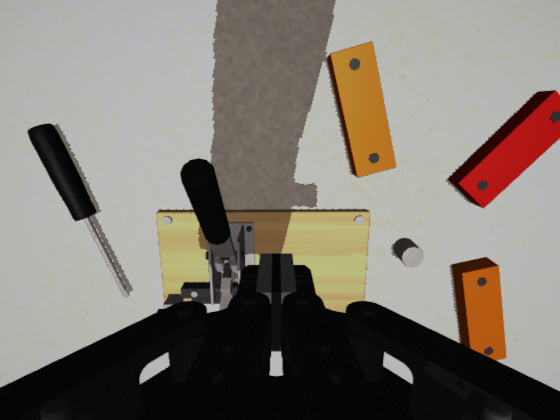

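View pics/s6.png

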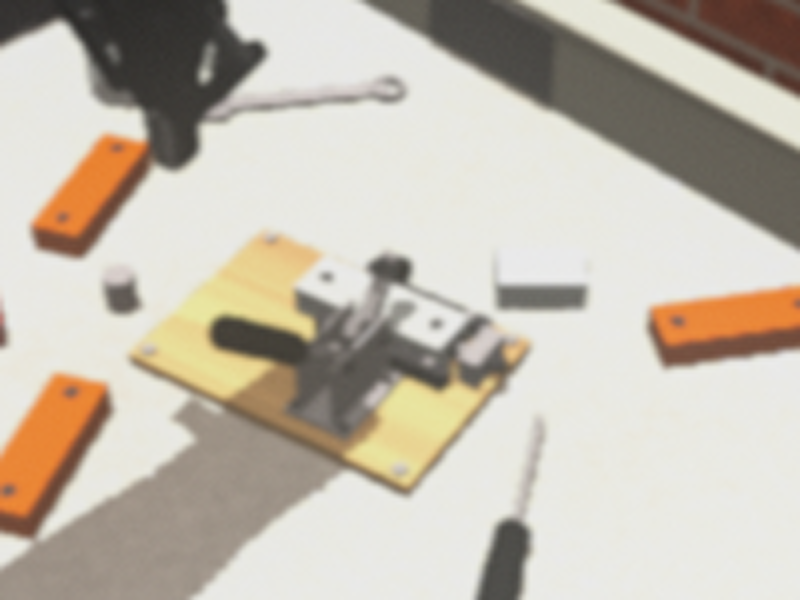

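Request:
play_rows(plan=[-2,-25,0,0,0,0,-2,-25,0,0,0,0,0,0,20,0,0,0,0,0,30,0,0,0,0,0,25,0,0,0,0,0,4,0,0,0,0,0,0,0,0,0])

```text
clock: 12.95
eef_pos: [0.4656, -0.0209, 0.1715]
tool_rot: [-0.116, 0.993, 0.0, -0.0]
ft_force: [-0.3, -0.5, 0.2]
grip_width: -0.0003
```

```bash
python3 - <<'E'
from h import *
delta([-.145,.0025,.16])
c=bot.camera("side"); cv2.imwrite("pics/s7.png",cv2.resize(c["frame"][130:280,180:380],None,fx=4,fy=4,interpolation=cv2.INTER_CUBIC))
c=bot.camera("wrist"); cv2.imwrite("pics/w7.png",c["frame"])
E
```

```text
pos jig mm [-145.7    2.1  171.5] rotvec [ 0.    -0.    -0.001] shift now-axes [-0.7  0.4 11.5] after-turn axes [-0.7  0.4 11.5] F jig [-0.43 -0.41  0.15] 12.95
```

View pics/s7.png

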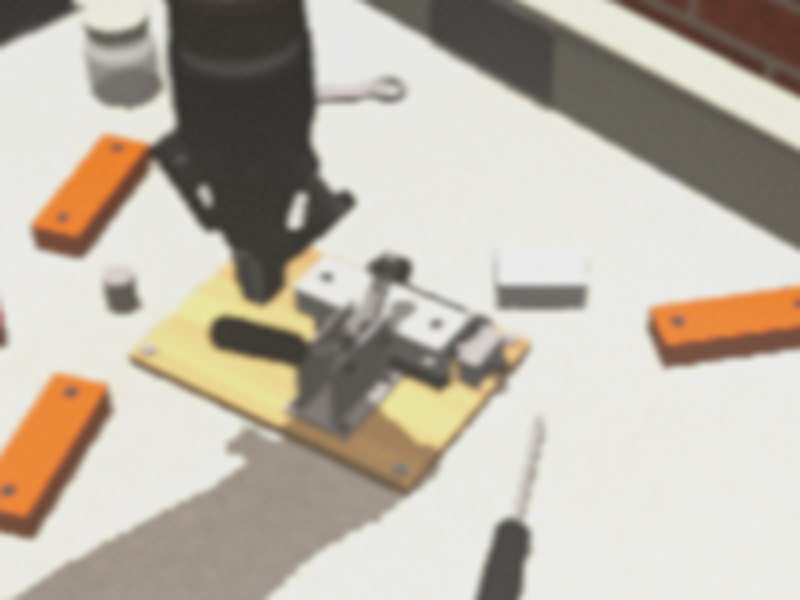

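View pics/w7.png

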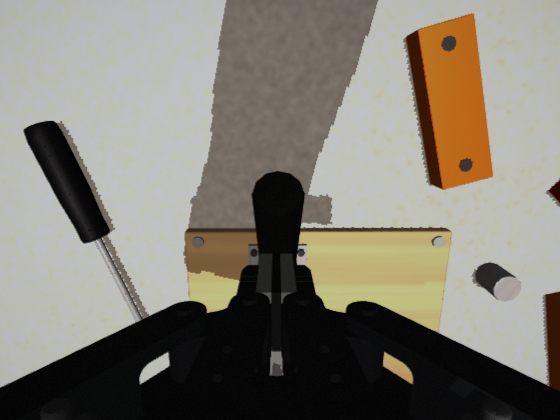

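Request:
play_rows(plan=[0,0,4,0,0,0,0,0,4,0,0,0,0,0,4,0,0,0,1,0,4,0,0,0,2,0,4,0,0,0,2,0,4,0,0,0])

```text
clock: 13.8
eef_pos: [0.4601, -0.0223, 0.1471]
tool_rot: [-0.115, 0.993, -0.0, -0.0]
ft_force: [-0.3, -0.5, 1.0]
grip_width: 0.0003
```

Request:
play_rows(plan=[2,0,4,0,0,0,2,0,4,0,0,0,1,0,4,0,0,0])

```text
clock: 14.18
eef_pos: [0.4552, -0.0235, 0.135]
tool_rot: [-0.115, 0.993, 0.0, -0.0]
ft_force: [0.0, 1.0, 0.0]
grip_width: 0.0001
```

```bash
python3 - <<'E'
from h import *
delta([-.16,.0025,.082])
c=bot.camera("side"); cv2.imwrite("pics/s8.png",cv2.resize(c["frame"][130:280,180:380],None,fx=4,fy=4,interpolation=cv2.INTER_CUBIC))
E
```

```text
pos jig mm [-156.5    2.   135. ] rotvec [ 0.    -0.    -0.001] shift now-axes [ 3.5  0.5 53. ] after-turn axes [ 3.5  0.5 53. ] F jig [0.26 1.   0.04] 14.18
```

View pics/s8.png

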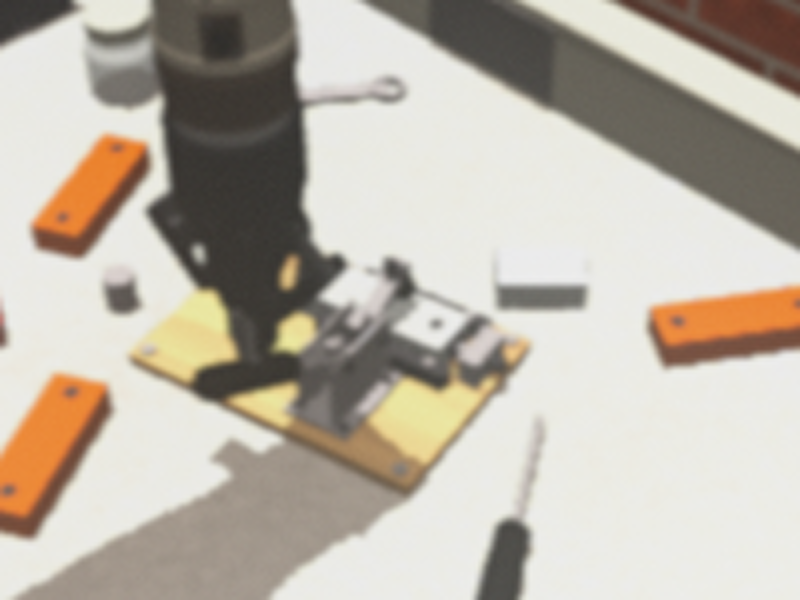

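The handle is moving down under the fingertips, and the pad is lowering onto the bar.

Request:
play_rows(plan=[1,0,4,0,0,0,1,0,4,0,0,0,1,0,4,0,0,0])

```text
clock: 14.6
eef_pos: [0.4524, -0.0241, 0.1231]
tool_rot: [-0.115, 0.993, -0.0, -0.0]
ft_force: [-0.6, 0.9, 1.6]
grip_width: -0.0001
```

Request:
play_rows(plan=[1,0,3,0,0,0,0,0,3,0,0,0,0,0,3,0,0,0])

```text
clock: 14.98
eef_pos: [0.4517, -0.0243, 0.1145]
tool_rot: [-0.115, 0.993, -0.0, 0.0]
ft_force: [-1.4, -0.3, 5.5]
grip_width: 0.0002
```

Request:
play_rows(plan=[0,0,3,0,0,0,0,0,3,0,0,0,0,0,3,0,0,0])

```text
clock: 15.35
eef_pos: [0.452, -0.0244, 0.1062]
tool_rot: [-0.115, 0.993, -0.0, 0.001]
ft_force: [-3.3, -0.2, 10.5]
grip_width: -0.0003
```

Request:
play_rows(plan=[0,0,2,0,0,0,0,0,2,0,0,0,0,0,2,0,0,0])

```text
clock: 15.72
eef_pos: [0.4512, -0.0246, 0.1003]
tool_rot: [-0.115, 0.993, -0.0, -0.0]
ft_force: [-5.9, -0.8, 12.1]
grip_width: -0.0001
```

Request:
play_rows(plan=[0,0,2,0,0,0,0,0,2,0,0,0,0,0,2,0,0,0])

```text
clock: 16.1
eef_pos: [0.451, -0.0247, 0.094]
tool_rot: [-0.115, 0.993, -0.0, -0.0]
ft_force: [-4.5, -1.1, 9.1]
grip_width: 0.0002
```

Request:
play_rows(plan=[0,0,2,0,0,0,0,0,2,0,0,0,0,0,1.5,0,0,0])

```text
clock: 16.48
eef_pos: [0.4508, -0.0246, 0.0878]
tool_rot: [-0.115, 0.993, -0.0, -0.001]
ft_force: [-2.3, -1.0, 4.1]
grip_width: 0.0
```

Request:
play_rows(plan=[0,0,1,0,0,0,0,0,1,0,0,0,0,0,1,0,0,0])

```text
clock: 16.85
eef_pos: [0.4516, -0.0243, 0.0846]
tool_rot: [-0.115, 0.993, 0.0, 0.0]
ft_force: [-0.6, 0.2, 1.0]
grip_width: -0.0003
```

Request:
play_rows(plan=[0,0,1,0,0,0,0,0,1,0,0,0])

```text
clock: 17.1
eef_pos: [0.4517, -0.0242, 0.0826]
tool_rot: [-0.115, 0.993, 0.0, 0.0]
ft_force: [-0.1, -0.3, -0.1]
grip_width: 0.0
```

Request:
play_rows(plan=[0,0,0.7,0,0,0,0,0,0.7,0,0,0])

```text
clock: 17.35
eef_pos: [0.4516, -0.0242, 0.0816]
tool_rot: [-0.115, 0.993, 0.0, 0.0]
ft_force: [-2.1, 0.5, 5.0]
grip_width: -0.0
```

Request:
play_rows(plan=[0,0,0.7,0,0,0,0,0,0.7,0,0,0])

```text
clock: 17.6
eef_pos: [0.4516, -0.0243, 0.081]
tool_rot: [-0.115, 0.993, 0.0, 0.0]
ft_force: [-4.7, 0.6, 12.7]
grip_width: -0.0003
```

```bash
python3 - <<'E'
from h import *
delta([-.16,.0025,.082])
c=bot.camera("side"); cv2.imwrite("pics/s9.png",cv2.resize(c["frame"][130:280,180:380],None,fx=4,fy=4,interpolation=cv2.INTER_CUBIC))
E
```

```text
pos jig mm [-160.1    2.1   81. ] rotvec [-0.     0.001 -0.001] shift now-axes [-0.1  0.4 -1. ] after-turn axes [-0.1  0.4 -1. ] F jig [-4.49  1.65 12.74] 17.6
```

View pics/s9.png

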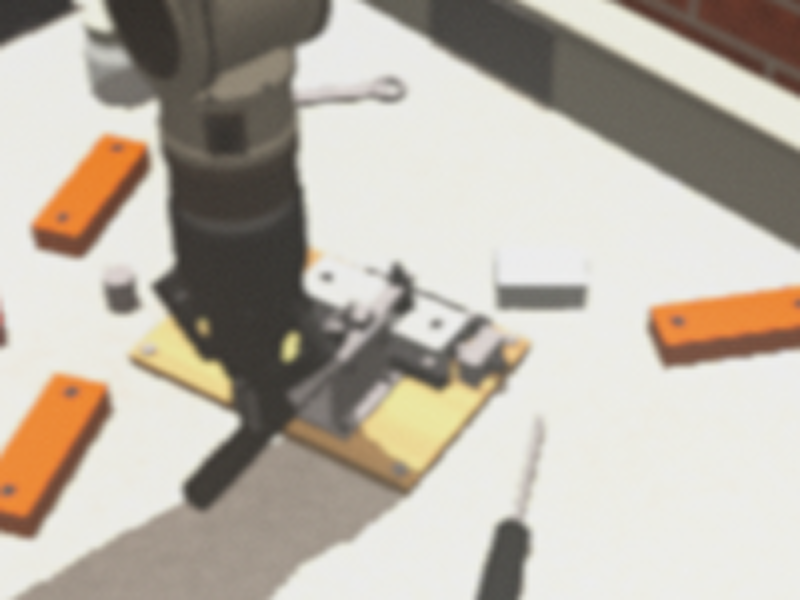

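The force rose steeply at tip height 70–71 mm, the hard stop's height. The handle is down, so I'll back off.

Request:
play_rows(plan=[0,0,-2,0,0,0,0,0,-4,0,0,0,0,0,-10,0,0,0,0,0,-30,0,0,0,0,0,-40,0,0,0,0,0,-40,0,0,0,0,30,-20,0,0,0,0,40,0,0,0,0,0,40,0,0,0,0,0,0,0,0,0,0,0,0,0,0,0,0])

```text
clock: 19.02
eef_pos: [0.4264, 0.0826, 0.2263]
tool_rot: [-0.116, 0.993, -0.0, 0.0]
ft_force: [-0.1, 0.5, -1.1]
grip_width: -0.0002
```

```bash
python3 - <<'E'
from h import *
delta([-.16,.0025,.082])
c=bot.camera("side"); cv2.imwrite("pics/s10.png",cv2.resize(c["frame"][130:280,180:380],None,fx=4,fy=4,interpolation=cv2.INTER_CUBIC))
print("end of level handle expected", (proj(c,j2w([-.225,.0025,.06]))-[180,130])*4)
c=bot.camera("top"); cv2.imwrite("pics/t10.png",cv2.resize(c["frame"][130:280,180:380],None,fx=4,fy=4,interpolation=cv2.INTER_CUBIC))
print((proj(c,j2w([-.225,.0025,.06]))-[180,130])*4)
c=bot.camera("wrist"); cv2.imwrite("pics/w10.png",c["frame"])
E
```

```text
pos jig mm [-160.1  111.8  226.3] rotvec [-0.001  0.    -0.001] shift now-axes [-1.000e-01 -1.092e+02  1.444e+02] after-turn axes [-1.000e-01 -1.093e+02  1.443e+02] F jig [ 0.01  0.47 -1.11] 19.02
end of level handle expected [[190.86284603 495.35245788]]
[[393.99619674 534.2670557 ]]
```

View pics/s10.png

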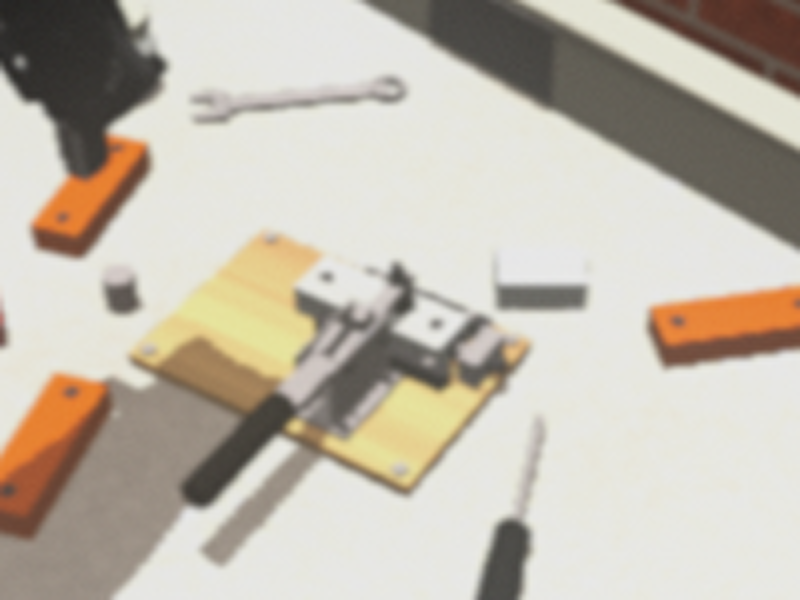

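View pics/t10.png

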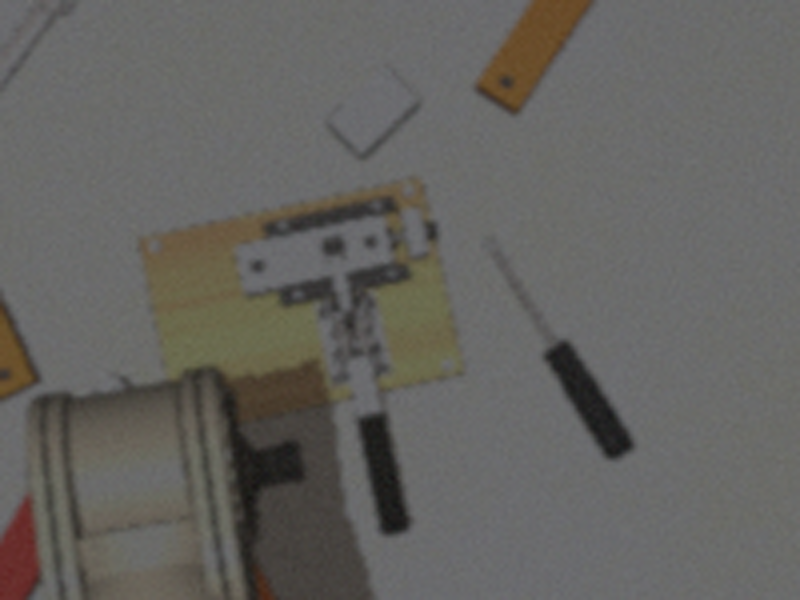

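View pics/w10.png

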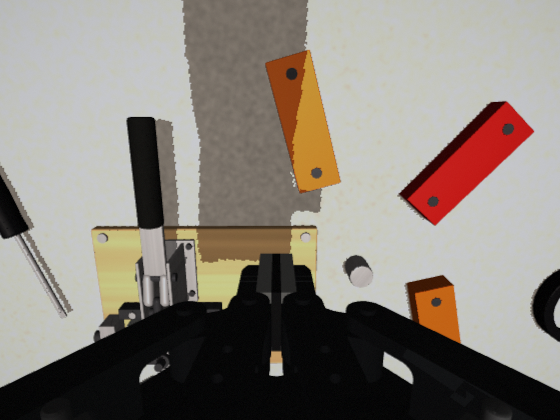

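The handle stays down, with its end at side zoom (192,498) against the level prediction of (191,495). The pad is on the bar, and the bar's end touches the screw head at top zoom (390,238). Nothing else has moved.

```bash
python3 -c "
from workcell import bot
print(bot.job_done())"
```

```text
the job is handed in; nothing more can be done
None
```

I slid the bar onto the stop screw and locked the clamp over it, and the job is handed in. The clock read about 19 s at the last check.

- **Bar:** I pushed its +y end with the shut fingertips. It slid at about 2–3 N and stopped dead on the screw head at about 10 N, well under the 25 N limit, before I backed off. The contact point puts the screw head at jig y of about -42 mm, which matches the estimate of -41.5 mm from the top camera.
- **Clamp:** I pressed the handle down to level. The push peaked at about 13–14 N over the hump, went slack past dead centre, then rose to about 13 N on the hard stop.
- **Last checks:** After I withdrew, the handle stayed down, and its end was within about 1 px of where a level handle should appear. The pad is on the bar, and no gap shows at the screw. The bystanders look unmoved, and the robot is touching nothing.
- **Disagreement:** The wrist camera put the jig about 2.5 mm further along y than the top camera did. I allowed for this when lining up on the handle.

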